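# Unlock a stuck desiccator and hold its lid just ajar

## Task

Let room air seep slowly into the clear desiccator: slide its blue locking tab all the way to the green stop, then take the lid by its black handle, break it free of the stuck gasket and hold it just ajar, its front edge about 3 cm up. Never let the lid fly up past 6 cm, do not disturb the loose things on the bench, and finish still holding the lid ajar in the gripper.

Things in the scene. Friction and masses are not known exactly. Their poses are not given: they have to be found in the camera images.
- desiccator: Fixed desiccator: chest 170 deep (x) x 200 wide (y), white base, clear walls, lid top 131 mm above the bench. Origin under its centre on the bench; -x is its front (lock side), +y its left, z up. Inside stand a dish and glass bottles. Its yaw varies.
- slide (a joint): Locking slide on the front rail, m. About 0 = locked (two hooks over the lid's front lugs block it); 0.030 = against the green stop, unlocked. It grows along the desiccator's +y. Needs 2 to 3 N to push and stays where it is left.
- slide_tab (a point): Centre of the slide's upright blue grip tab, 20 (x) x 14 (y) x 46 (z) mm, rounded; top 158 mm above the bench, 23 mm above this point. It moves with the slide, 31 mm in front of the chest wall; axes as the desiccator. Two 16 mm wide hooks stand 55 mm left and right of it, tops at 133 mm.
- green_stop (a point): Centre of the green stop block at the left end of the slide's rail, 11 mm wide in y, top 116 mm above the bench; fixed to the desiccator.
- lid (a joint): Lid hinge angle, rad: 0 shut, grows as the front edge rises (176 mm from the hinge: 0.17 rad = 30 mm). The gasket resists the first 4 mm or so with a 12 to 20 N upward pull at the handle, then lets go suddenly; after that only the lid's weight, about 3 N there. Let go, it falls shut.
- lid_handle (a point): Middle of the lid's black bridge handle: round bar 14 mm thick along the lid's y axis, straight for 78 mm, 39 mm (centre) above the lid's top, with 32 mm free below it. Axes turn with the lid; 136 mm in front of the hinge line.
- lid_hinge (a point): Middle of the lid's hinge line at the back rim, fixed, 121 mm above the bench; the line runs along the desiccator's y axis.
- timer_mid (a point): Bystander: white kitchen-type timer, 66 x 66 x 20 mm, centre.
- tape_mid (a point): Bystander: green tape roll lying flat, 83 mm across, 18 high, centre.
- forceps_mid (a point): Bystander: steel forceps, 130 mm long along their y, 10 high, centre.
- petri_mid (a point): Bystander: petri dish with lid, 90 mm across, 13 high, centre.
- marker_mid (a point): Bystander: red marker pen, 133 mm long along its y, 13 high, centre.

How it is judged (in metres and radians):
On the way, in this order (a step that is already met when the one before it is completed fails the run):
1. the locking slide is at the green stop with the lid still shut (value of joint slide above 0.027 m and value of joint lid below 0.03 rad), for 0.2 s.
2. the lid has broken free of its gasket, in the fingers (value of joint lid above 0.06 rad and contact force between the fingers and lid above 0.5 N), for 0.1 s.
At the end, for the whole second after the job is handed in: Locking slide within 3 mm of the green stop; the lid held still by the fingers (more than 1 N on it), hinge angle 0.085 to 0.26 rad, that is front edge 15 to 45 mm above its shut place (value of joint lid between 0.085 and 0.26 rad and velocity of joint lid between -0.05 and 0.05 rad/s and value of joint slide above 0.027 m and contact force between the fingers and lid above 1 N); the arm keeps its last pose, push and grip.
It fails at once if the lid flies up past 6 cm at its front edge (value of joint lid above 0.35 rad).
It fails at once if a loose thing on the bench is moved more than 3 cm (distance of any of timer_mid, tape_mid, forceps_mid, petri_mid, marker_mid from where it was at the start of the episode above 0.03 m).
It also fails if it takes over 40 s, if anything falls off the work surface, if the arm or the gripper's body presses on something with over 40 N, if the wrist force passes 120 N, or if a joint passes its speed limit or range.

## Robot

A 6-joint arm with a two-finger parallel gripper is mounted at the origin on a cart in front of the work surface, level with it; the furniture and walls round the work are solid. World frame = base frame: x ahead of the robot, y to its left, z up, the work surface at z = 0. Lengths are in m, angles in degrees, forces in N, time in s.
With the tool pointing down it reaches from about 0.3 to 0.95 m from the base axis. Payload 3.1 kg.
Tool frame: the origin (TCP) lies midway between the tips of the shut fingers; the grasp point (between the pads) lies arm.hold_point_z behind it (arm.hold_point_z is the distance from the TCP to the grasp point, in m); z points along the fingers, x is the direction in which the jaws open and shut, and the axes are right-handed (so a half turn about z gives the same grasp; the last joint's range is limited). The gripper opens to 85 mm and grips with 20 to 120 N. Pads are 22 mm wide; open, the fingers measure 114 mm over their backs; the gripper's body (76 mm by 85 mm) begins 54 mm behind the grasp point. The pads swing forward as they close: fully open they stand 13 mm farther back than shut.
Start: joints at [65.105, 17.653, 93.61, -0, 68.738, -3.994], TCP at [0.223, 0.584, 0.231] pointing down, gripper open.
Joint ranges: [-175.34, 175.34], [-45.06, 112.39], [2.9, 150.54], [-68.45, 248.45], [3.09, 151.38], [-168.51, 168.51]. Speed limits (degrees/s): [159.86, 159.86, 180, 180, 180, 180].

## Interface

Orientations are given as a 3x3 rotation matrix whose columns are the frame's x, y, z axes.
In Python, from bench import arm gives the robot as it stands.
- The arm moves only by the tool step_arm, never from a script. Its argument "rows" is a list of rows, each a list of 7 numbers: the turn, a rotation vector about the tool's x, y, z in units of 5 degrees (1.0 is 5 degrees), then the shift along the tool's x, y, z in units of 25 mm (1.0 is 25 mm), then the closure in counts, from 0 (fully open) to 255 (shut). In form: [[rx, ry, rz, tx, ty, tz, claw], ...]. A call has 1 to 12 rows; each row shifts and turns the commanded pose from where the row before left it, along the tool's axes as they then stand; what a row does not reach is not made up. A row lasts 1/12 s, in which the tool goes at most 41.7 mm and 7.16 degrees, less where a joint would pass 70% of its speed; a pose out of reach is approached as far as the arm can. A call is refused whole if a number of a shift passes 1 or a number of a turn 1, either way. A call with a gripper value outside its range is refused whole. The fingers move at their own pace and stop on an object; "squeeze" is the grip in N (left out, the last holds). Time passes only in rows, so rows that do not move let the fingers close. It gives the time, the measured TCP pose, the force and the opening at its end, in the units of the state.
- arm.get_state(): the state, without advancing time (a new reading comes with each control period).
- arm.capture(name): name is "side" or "top" or "wrist"; returns a dict with "image" (384x512x3 uint8, red, green, blue), "camera_matrix" (3x3 intrinsics, pixels), "rvec" (rotation vector, rad) and "tvec" (3), from world to camera coordinates, as OpenCV has them; the wrist camera has in their place "tool_from_camera" (4x4, takes a point from camera to tool coordinates, whose origin is the TCP and whose axes are the tool frame's). Camera axes: x right, y down, z forward; pixel columns grow to the right and rows downward; lengths in m; the calibration is good to about 2 mm. A picture is of the moment at which its call begins: read the wrist's pose just before it. There is no depth.
- arm.sign_off(): hands the job in, once; it reports no verdict.
Trained networks look in the newest picture that a camera, given by its name, has taken for a name from the list of things; names that differ only in an ending like _2 or _b are one class to them, and where a whole thing is asked for, a point or a joint stands for the part that bears it (a point fixed in the world has none). Each returns a list of dicts, best first, with "score" (0 to 1); they miss things now and then, are a little off and sometimes report something else, mostly with a low value. They report only what shows in the picture. A call takes as long as a camera call.
- arm.look_for(label, camera): "centre" ([x, y, z] in m, in the coordinates of the camera as it stood for that picture, good to about 4 mm: the middle of the surface that is visible of it).
- arm.outline_of(label, camera): "pixels" (384x512 bool, what is visible of it).
- arm.tip_of(label, camera): "centre" ([x, y, z] in m, in the coordinates of the camera as it stood for that picture, good to about 4 mm: a listed point, or the origin of a listed thing).
The state is a dict: "time_s": time; "q": joint angles; "joint_velocities": joint speeds; "joint_torque": joint torques, N m; "tool_pos": TCP position; "ee_rot": TCP orientation; "force": force on the tool from outside, world axes, zero at the start; "torque": the same for the moment, N m; "width": finger opening in m.
Only numpy, scipy, OpenCV 4.12 (cv2) and the standard library are available. Lean on these libraries where they do the work, as an engineer would, in place of code of your own. Each camera call takes 0.05 s, during which the arm holds its last target.

## Working session

There is one attempt and no reset: what is moved stays moved. The work goes in short steps, Python scripts to look and compute and a tool call to move; the robot and the scene stay as the last step left them, time stands still between calls to the robot, and variables do not carry over. Pictures are saved under pics/ and viewed, and the job is handed in when it is done.

Besides the shell and the picture viewer there is one more tool, called after "Emit:" as a command line: name --pt "numbers of a row" for each row, then --argument value for the rest. step_arm: Moves the arm, as the interface text tells. Its arguments: {"type":"object","properties":{"rows":{"type":"array"},"squeeze":{"type":"number"}},"required":["rows"]}

```bash
mkdir -p pics; ls; cat > h.py <<'E'
import numpy as np, cv2
from bench import arm
def cap(n,f):
    s=arm.get_state(); c=arm.capture(n)
    cv2.imwrite('pics/'+f,cv2.cvtColor(c['image'],cv2.COLOR_RGB2BGR)); return s,c
def toW(p,n,s,c):
    p=np.array(p)
    if n=='wrist':
        t=np.array(c['tool_from_camera']); q=t[:3,:3]@p+t[:3,3]
        return np.array(s['ee_rot'])@q+np.array(s['tool_pos'])
    R=cv2.Rodrigues(np.array(c['rvec'],float))[0]; return R.T@(p-np.array(c['tvec']).ravel())
E
python3 - <<'E'
from h import *
print(arm.get_state(), arm.hold_point_z)
for n in ['side','top','wrist']:
    s,c=cap(n,n+'0.png')
    for l in ['desiccator','slide_tab','green_stop','lid_handle','lid_hinge','timer_mid','tape_mid','forceps_mid','petri_mid','marker_mid']:
        r=arm.tip_of(l,n)
        print(n,l,[(np.round(toW(d['centre'],n,s,c),4).tolist(),round(d['score'],2)) for d in r[:2]])
E
```

```text
pics
{'time_s': 0.0, 'q': array([ 6.51037492e+01,  1.77064800e+01,  9.36893502e+01,  8.63105031e-04,
        6.87367694e+01, -3.99352489e+00]), 'joint_velocities': array([-0.11714382, -0.04129559,  0.03042713, -0.01197736, -0.0364388 ,
       -0.00806053]), 'joint_torque': array([ 5.09339907e-05, -4.15253627e+01, -2.76666462e+01,  9.03350406e-05,
        1.02349080e-02,  7.01035603e-06]), 'tool_pos': array([0.22266505, 0.58311477, 0.23002702]), 'ee_rot': array([[ 3.56786424e-01,  9.34185460e-01, -9.86998650e-04],
       [ 9.34183131e-01, -3.56787746e-01, -2.09332342e-03],
       [-2.30770132e-03, -1.75168112e-04, -9.99997322e-01]]), 'force': array([ 0.87254306,  0.08471024, -0.17300979]), 'torque': array([ 0.01914683, -0.01085626,  0.0500457 ]), 'width': 0.08531882917237729} 0.0187
side desiccator [([0.5749, -0.2467, -0.0035], 0.84)]
side slide_tab [([0.4887, -0.1701, 0.1351], 0.58)]
side green_stop [([0.5626, -0.1047, 0.1041], 0.75)]
side lid_handle [([0.5353, -0.2182, 0.1672], 0.64)]
side lid_hinge [([0.6389, -0.3028, 0.1206], 0.89), ([0.5342, -0.2207, 0.1678], 0.73)]
side timer_mi
[... 339 characters left out ...]
]
top green_stop [([0.5662, -0.1045, 0.1084], 0.74)]
top lid_handle [([0.5373, -0.211, 0.1688], 0.91), ([0.5716, -0.2474, 0.0036], 0.39)]
top lid_hinge [([0.6388, -0.3018, 0.1212], 0.87), ([0.5736, -0.2509, 0.0045], 0.67)]
top timer_mid [([0.512, -0.035, 0.0117], 0.98)]
top tape_mid [([0.5096, 0.0707, 0.0084], 0.83)]
top forceps_mid [([0.3204, -0.2347, 0.0061], 0.41)]
top petri_mid [([0.4273, -0.4735, 0.008], 0.82)]
top marker_mid [([0.4878, -0.1643, 0.1375], 0.68), ([0.3231, -0.2357, 0.0044], 0.67)]
wrist desiccator []
wrist slide_tab []
wrist green_stop []
wrist lid_handle []
wrist lid_hinge []
wrist timer_mid []
wrist tape_mid []
wrist forceps_mid []
wrist petri_mid []
wrist marker_mid []
```

View pics/side0.png

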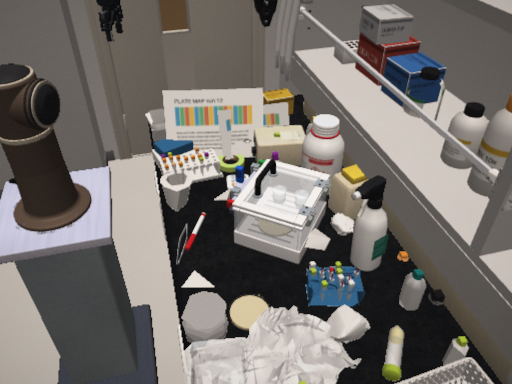

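View pics/top0.png

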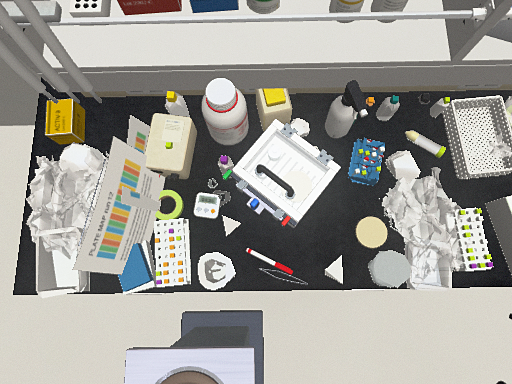

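The side and top views show the chest at about (0.572,-0.248), with its front facing the robot's left. The blue tab is at top-view pixel (255,203), the handle at (275,180) and the green stop at (228,172). I'll raise the arm and move it over for a closer wrist view.

Emit:
step_arm --pt "0 0 0 0 0 -1 0" --pt "0 0 0 0 0 -1 0" --pt "0 0 0 0 0 -1 0" --pt "0 0 0 0 0 -1 0" --pt "0 0 0 -1 0.8 0 0" --pt "0 0 0 -1 0.8 0 0" --pt "0 0 0 -1 0.8 0 0" --pt "0 0 0 -1 0.8 0 0" --pt "0 0 0 -1 0.8 0 0" --pt "0 0 0 -1 0.8 0 0" --pt "0 0 0 -1 0.8 0 0" --pt "0 0 0 -1 0.8 0 0"

```text
time_s: 2.65
tool_pos: [0.3012, 0.3385, 0.3314]
ee_rot: [[0.356, 0.934, 0.001], [0.934, -0.356, 0.0], [0.0, 0.0, -1.0]]
force: [1.1, -0.3, 1.2]
width: 0.0852
```

Emit:
step_arm --pt "0 0 0 -1 0.8 0 0" --pt "0 0 0 -1 0.8 0 0" --pt "0 0 0 -1 0.8 0 0" --pt "0 0 0 -1 0.8 0 0" --pt "0 0 0 -1 0.8 0 0" --pt "0 0 0 -1 0.8 0 0" --pt "0 0 0 -1 0.8 0 0" --pt "0 0 0 -1 0.8 0 0" --pt "0 0 0 -1 0.8 0 0" --pt "0 0 0 -1 0.8 0 0" --pt "0 0 0 -1 0.8 0 0" --pt "0 0 0 -1 0.8 0 0"

```text
time_s: 3.65
tool_pos: [0.4185, -0.0276, 0.3316]
ee_rot: [[0.357, 0.934, 0.001], [0.934, -0.357, -0.0], [0.0, 0.001, -1.0]]
force: [-0.5, 0.1, -0.8]
width: 0.0857
```

Emit:
step_arm --pt "0 0 1 0 0 0 0" --pt "0 0 1 0 0 0 0" --pt "0 0 1 0 0 0 0" --pt "0 0 1 0 0 0 0" --pt "0 0 1 0 0 0 0" --pt "0 0 1 0 0 0 0" --pt "0 0 1 0 0 0 0" --pt "0 0 1 0 0 0 0" --pt "0 0 1 0 0 0 0" --pt "0 0 1 0 0 0 0" --pt "0 0 1 0 0 0 0"

```text
time_s: 4.57
tool_pos: [0.4182, -0.0259, 0.3314]
ee_rot: [[0.971, 0.239, 0.0], [0.239, -0.971, -0.0], [0.0, 0.0, -1.0]]
force: [0.5, -0.2, -0.5]
width: 0.0852
```

Emit:
step_arm --pt "0 0 1 0 0 0 0" --pt "0 0 1 0 0 0 0" --pt "0 0 1 0 0 0 0" --pt "0 0 1 0 0 0 0" --pt "0 0 1 0 0 0 0" --pt "0 0 1 0 0 0 0" --pt "0 0 1 0 0 0 0" --pt "0 0 1 0 0 0 0" --pt "0 0 1 0 0 0 0" --pt "0 0 1 0 0 0 0" --pt "0 0 1 0 0 0 0"

```text
time_s: 5.48
tool_pos: [0.4182, -0.0259, 0.3314]
ee_rot: [[0.753, -0.658, 0.0], [-0.658, -0.753, -0.0], [0.0, -0.0, -1.0]]
force: [0.6, -0.5, 0.2]
width: 0.0856
```

```bash
python3 - <<'E'
from h import *
s=arm.get_state(); print(s['time_s'],s['q'],s['tool_pos'],s['ee_rot'],s['force'])
for n in ['wrist','side','top']:
    s,c=cap(n,n+'1.png')
    for l in ['desiccator','slide_tab','green_stop','lid_handle','lid_hinge']:
        r=arm.tip_of(l,n)
        print(n,l,[(np.round(toW(d['centre'],n,s,c),4).tolist(),round(d['score'],2)) for d in r[:2]])
E
```

```text
5.4833 [-9.50443950e+00 -1.10769389e+01  1.12327017e+02 -3.60930002e-04
  7.87317130e+01  3.16433643e+01] [ 0.4182384  -0.02591896  0.33141162] [[ 7.53015426e-01 -6.58002789e-01  3.12414741e-04]
 [-6.58002806e-01 -7.53015474e-01 -5.85691528e-05]
 [ 2.73791800e-04 -1.61466301e-04 -9.99999949e-01]] [ 0.63673915 -0.52972284  0.20457723]
wrist desiccator [([0.5735, -0.2433, 0.0003], 0.64)]
wrist slide_tab [([0.4806, -0.1661, 0.1354], 0.88), ([0.3576, -0.2095, 0.0048], 0.21)]
wrist green_stop [([0.5676, -0.1032, 0.1041], 0.62)]
wrist lid_handle [([0.5363, -0.217, 0.1675], 0.81), ([0.4815, -0.1668, 0.1328], 0.6)]
wrist lid_hinge [([0.3176, -0.2381, 0.0071], 0.41)]
side desiccator [([0.5717, -0.2451, -0.0003], 0.74)]
side slide_tab [([0.4866, -0.1742, 0.1342], 0.74)]
side green_stop [([0.5605, -0.1076, 0.107], 0.96)]
side lid_handle []
side lid_hinge [([0.6366, -0.2992, 0.118], 0.87)]
top desiccator [([0.5714, -0.2486, 0.0033], 0.84)]
top slide_tab [([0.4854, -0.164, 0.1378], 0.8), ([0.3238, -0.2341, 0.0036], 0.22)]
top green_stop [([0.5679, -0.1003, 0.1088], 0.8), ([0.4252, -0.4722, 0.006], 0.41)]
top lid_handle [([0.54, -0.2098, 0.1697], 0.68)]
top lid_hinge [([0.6366, -0.3023, 0.1203], 0.73)]
```

View pics/wrist1.png

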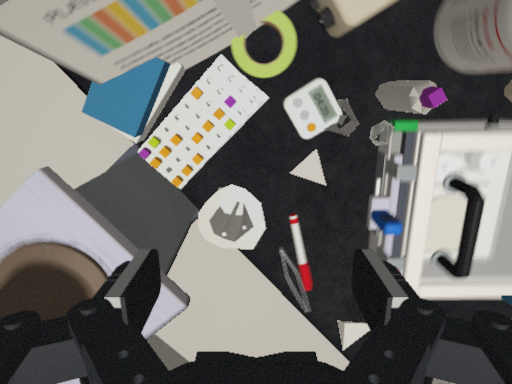

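The wrist view shows the tab (blue, ~(385,222)), the rail with the green stop (405,125) at its upper end, and the black handle (470,230). The chest is square to the image, so the tool yaw already matches. I'll move closer for a better measurement.

Emit:
step_arm --pt "0 0 0 1 0.8 0 80" --pt "0 0 0 1 0.8 0 80" --pt "0 0 0 1 0.8 0 80" --pt "0 0 0 1 0.8 0 80" --pt "0 0 0 1 0.8 0 80" --pt "0 0 0 1 0.5 0 80" --pt "0 0 0 0 0 0 80" --pt "0 0 0 0 0 0 80" --squeeze 50

```text
time_s: 7.05
tool_pos: [0.4581, -0.2103, 0.3309]
ee_rot: [[0.754, -0.657, -0.001], [-0.657, -0.754, 0.001], [-0.001, -0.0, -1.0]]
force: [-1.3, -0.3, -0.5]
width: 0.0584
```

```bash
python3 - <<'E'
from h import *
s=arm.get_state(); print(s['time_s'],s['q'],s['tool_pos'],s['ee_rot'],s['width'])
for n in ['wrist']:
    s,c=cap(n,n+'2.png')
    print(c['tool_from_camera'],c['camera_matrix'])
    for l in ['desiccator','slide_tab','green_stop','lid_handle','lid_hinge']:
        r=arm.tip_of(l,n)
        print(n,l,[(np.round(toW(d['centre'],n,s,c),4).tolist(),round(d['score'],2)) for d in r[:2]])
    # project hypotheses
E
```

```text
7.05 [-2.96180261e+01 -4.85149857e-01  1.02806952e+02  1.38854399e-02
  7.77390437e+01  1.14153543e+01] [ 0.45806974 -0.21028606  0.33086978] [[ 7.54292924e-01 -6.56537536e-01 -8.06162935e-04]
 [-6.56537129e-01 -7.54293354e-01  7.30712210e-04]
 [-1.08782334e-03 -2.18951501e-05 -9.99999408e-01]] 0.05841570672016028
[[ 9.99999825e-01  4.47529799e-05 -5.89404126e-04 -3.56938220e-04]
 [ 1.31616853e-04  9.55238916e-01  2.95835421e-01 -7.52281547e-02]
 [ 5.76261275e-04 -2.95835447e-01  9.55238743e-01 -1.42352036e-01]
 [ 0.00000000e+00  0.00000000e+00  0.00000000e+00  1.00000000e+00]] [[329.53796805   0.         255.80505973]
 [  0.         329.53796805 190.85062048]
 [  0.           0.           1.        ]]
wrist desiccator [([0.5728, -0.2413, 0.0018], 0.68)]
wrist slide_tab [([0.4814, -0.1679, 0.1329], 0.78)]
wrist green_stop [([0.5684, -0.1012, 0.1021], 0.78)]
wrist lid_handle [([0.5371, -0.2199, 0.1695], 0.72)]
wrist lid_hinge [([0.6412, -0.3019, 0.1201], 0.88), ([0.5709, -0.2452, 0.0014], 0.58)]
```

View pics/wrist2.png

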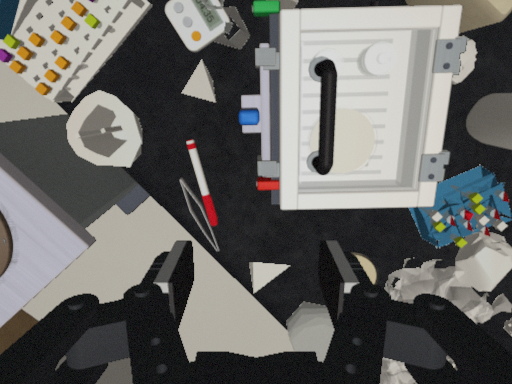

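The view is clear: tab top at (249,117), handle bar from (329,68) to (324,165), stop at (265,8). I'll back-project these onto their known heights.

```bash
python3 - <<'E'
from h import *
s=arm.get_state(); c=arm.capture('wrist')
K=np.array(c['camera_matrix']);T=np.array(c['tool_from_camera']);R=s['ee_rot'];p=s['tool_pos']
def bp(u,v,z):
    d=R@(T[:3,:3]@np.linalg.solve(K,[u,v,1.])); o=R@T[:3,3]+p
    return o+d*(z-o[2])/d[2]
def show(n,w): print(n,np.round(w,4),'tool',np.round(R.T@(w-p),4))
for l in ['slide_tab','green_stop','lid_handle']:
    for d in arm.outline_of(l,'wrist')[:1]:
        m=d['pixels']; ys,xs=np.nonzero(m); print(l,d['score'],xs.min(),xs.max(),ys.min(),ys.max(),m.sum(), np.median(xs),np.median(ys))
        if l=='lid_handle':
            for y in range(ys.min(),ys.max(),8): print(y,xs[ys==y].min(),xs[ys==y].max(),end='; ')
img=cv2.cvtColor(c['image'],cv2.COLOR_RGB2HSV)
b=(img[...,0]>100)&(img[...,0]<130)&(img[...,1]>150)&(img[...,2]>80); b[200:]=0;b[:,:200]=0;b[:,300:]=0
ys,xs=np.nonzero(b);print('blue',xs.min(),xs.max(),ys.min(),ys.max())
g=(img[...,0]>50)&(img[...,0]<80)&(img[...,1]>150); g[60:]=0;g[:,:240]=0;g[:,300:]=0
ys2,xs2=np.nonzero(g);print('green',xs2.min(),xs2.max(),ys2.min(),ys2.max())
show('tab',bp(249,117,.158)); show('h1',bp(329,75,.172)); show('h2',bp(325,158,.172)); 
show('lf1',bp(282,10,.131)); show('lf2',bp(282,208,.131)); show('rb1',bp(461,7,.131)); show('rb2',bp(437,208,.131))
I=c['image'][0:220,220:470]; cv2.imwrite('pics/z2.png',cv2.cvtColor(cv2.resize(I,None,fx=2.7,fy=2.7,interpolation=cv2.INTER_CUBIC),cv2.COLOR_RGB2BGR))
E
```

```text
slide_tab 0.93 240 277 45 177 2417 263.0 114.0
green_stop 0.72 240 467 2 211 38653 354.0 105.0
lid_handle 0.7 265 467 7 211 34145 365.0 104.0
7 449 460; 15 281 462; 23 281 460; 31 281 459; 39 281 465; 47 281 466; 55 278 462; 63 278 459; 71 266 458; 79 281 452; 87 281 451; 95 282 450; 103 282 449; 111 282 447; 119 281 446; 127 280 445; 135 280 443; 143 281 442; 151 281 444; 159 282 448; 167 279 443; 175 279 442; 183 281 438; 191 281 435; 199 281 434; 207 282 432; blue 240 260 112 125
green 255 281 2 18
tab [ 0.4854 -0.1658  0.158 ] tool [-0.0069 -0.05    0.1734]
h1 [ 0.562  -0.1836  0.172 ] tool [ 0.0627 -0.0866  0.1594]
h2 [ 0.5152 -0.2394  0.172 ] tool [ 0.0638 -0.0137  0.1594]
lf1 [ 0.571  -0.1138  0.131 ] tool [ 0.0238 -0.1453  0.2005]
lf2 [ 0.4462 -0.2652  0.131 ] tool [0.0284 0.0508 0.2004]
rb1 [ 0.6983 -0.2205  0.131 ] tool [ 0.1899 -0.1477  0.2005]
rb2 [ 0.576  -0.3772  0.131 ] tool [0.1999 0.0508 0.2004]
```

View pics/z2.png

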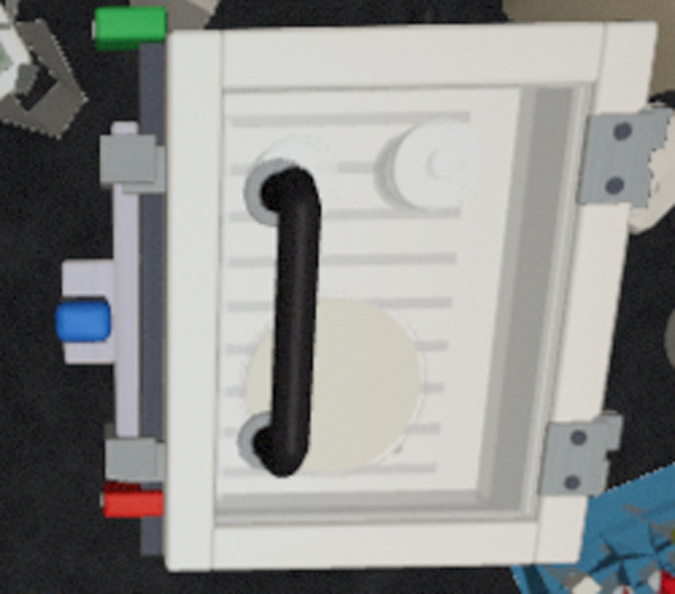

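The handle and lid edges are tilted ~1.5° from the tool axes and the tab lies at tool offset (-7,-50) mm. I'll trim the yaw, move over the tab, and descend partway to check.

Emit:
step_arm --pt "0 0 -0.3 0 0 0 120" --pt "0 0 0 -0.22 -1 0 120" --pt "0 0 0 0 -1 0 120" --pt "0 0 0 0 0 1 120" --pt "0 0 0 0 0 1 120" --pt "0 0 0 0 0 1 120" --pt "0 0 0 0 0 1 120" --pt "0 0 0 0 0 1 120" --pt "0 0 0 0 0 0 120" --pt "0 0 0 0 0 0 120"

```text
time_s: 8.38
tool_pos: [0.4844, -0.1664, 0.2051]
ee_rot: [[0.773, -0.635, -0.003], [-0.635, -0.773, 0.001], [-0.004, 0.001, -1.0]]
force: [0.2, -0.6, 0.8]
width: 0.045
```

```bash
cat >> h.py <<'E'
def bp(u,v,z,s,c):
    K=np.array(c['camera_matrix']);T=np.array(c['tool_from_camera']);R=s['ee_rot'];p=s['tool_pos']
    d=R@(T[:3,:3]@np.linalg.solve(K,[u,v,1.])); o=R@T[:3,3]+p
    w=o+d*(z-o[2])/d[2]; return w, R.T@(w-p)
def colour(c,lo,hi,sm,box):
    h=cv2.cvtColor(c['image'],cv2.COLOR_RGB2HSV); m=(h[...,0]>lo)&(h[...,0]<hi)&(h[...,1]>sm)&(h[...,2]>60)
    n,l,st,ce=cv2.connectedComponentsWithStats(m.astype(np.uint8)); return [(st[i][:5].tolist(),ce[i].round(1).tolist()) for i in range(1,n) if st[i][4]>60]
E
python3 - <<'E'
from h import *
s,c=cap('wrist','wrist3.png'); print(s['tool_pos'],s['width'],s['ee_rot'][:,0])
print('blue',colour(c,100,130,150,0)); print('green',colour(c,50,80,150,0))
for l in ['slide_tab','lid_handle']:
    r=arm.tip_of(l,'wrist'); print(l,[np.round(toW(d['centre'],'wrist',s,c),4).tolist() for d in r[:2]])
E
```

```text
[ 0.48439158 -0.16641026  0.20513888] 0.04496587300224929 [ 0.7728763  -0.63454681 -0.0035462 ]
blue [([244, 189, 32, 38, 829], [259.5, 211.0])]
green [([271, 38, 40, 21, 739], [289.7, 47.9])]
slide_tab [[0.4806, -0.1661, 0.1316]]
lid_handle [[0.5398, -0.2172, 0.1695]]
```

View pics/wrist3.png

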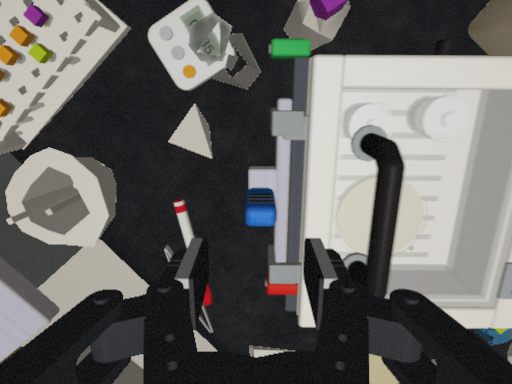

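The tab top is centred at about (260,213), between the fingers in x. The edges are now vertical in the image.

```bash
python3 - <<'E'
from h import *
s=arm.get_state(); c=arm.capture('wrist')
for u,v,z in [(260,213,.158),(260,200,.158),(260,227,.158),(289,48,.116),(386,230,.172),(392,180,.172),(380,290,.172)]: print(u,v,*[np.round(a,4) for a in bp(u,v,z,s,c)])
E
```

```text
260 213 [ 0.4895 -0.1684  0.158 ] [ 0.0021 -0.001   0.0505]
260 200 [ 0.4949 -0.1617  0.158 ] [ 0.0021 -0.0096  0.0505]
260 227 [ 0.4835 -0.1757  0.158 ] [0.0022 0.0085 0.0505]
289 48 [ 0.5679 -0.1034  0.116 ] [ 0.0214 -0.1009  0.0927]
386 230 [ 0.5434 -0.2197  0.172 ] [0.0764 0.0044 0.0368]
392 180 [ 0.5627 -0.1959  0.172 ] [ 0.0762 -0.0262  0.0368]
380 290 [ 0.5182 -0.2519  0.172 ] [0.0774 0.0453 0.0367]
```

Emit:
step_arm --pt "0 0 0 0.08 0 0.8 120" --pt "0 0 0 0 0 0.8 120" --pt "0 0 0 0 0 0.6 120" --pt "0 0 0 0 0 0.4 120" --pt "0 0 0 0 0 0 200" --pt "0 0 0 0 0 0 200" --pt "0 0 0 0 0 0 200" --pt "0 0 0 0 0 0 230" --pt "0 0 0 0 0 0 230" --pt "0 0 0 0 0 0 230" --squeeze 30

```text
time_s: 9.42
tool_pos: [0.4863, -0.1676, 0.142]
ee_rot: [[0.773, -0.635, -0.002], [-0.635, -0.773, 0.001], [-0.002, -0.0, -1.0]]
force: [-4.5, 3.5, 3.3]
width: 0.0194
```

```bash
python3 - <<'E'
from h import *
s,c=cap('wrist','wrist4.png'); print(s['tool_pos'],s['width'],s['force'],s['torque'])
E
```

```text
[ 0.48632245 -0.16760921  0.14204127] 0.019355454853238332 [-4.48018407  3.46236821  3.3004058 ] [ 0.55436717  0.75934307 -0.0326831 ]
```

View pics/wrist4.png

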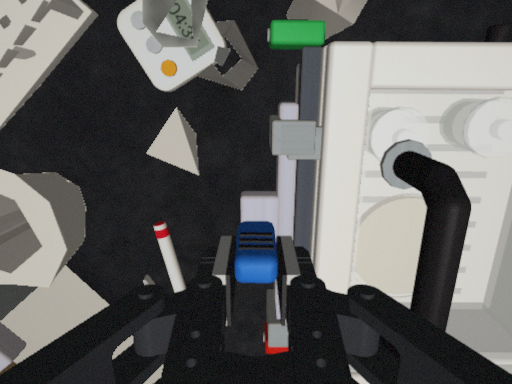

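The tab is held (width 19 mm). I'll slide it along tool -y.

Emit:
step_arm --pt "0 0 0 0 -0.2 0 230" --pt "0 0 0 0 -0.2 0 230" --pt "0 0 0 0 -0.2 0 230" --pt "0 0 0 0 -0.2 0 230" --pt "0 0 0 0 -0.2 0 230" --pt "0 0 0 0 -0.1 0 230" --pt "0 0 0 0 -0.08 0 230" --pt "0 0 0 0 0 0 230"

```text
time_s: 10.13
tool_pos: [0.5034, -0.1471, 0.142]
ee_rot: [[0.774, -0.633, -0.006], [-0.633, -0.774, -0.004], [-0.002, 0.006, -1.0]]
force: [-9.2, -3.2, 4.0]
width: 0.0197
```

```bash
python3 - <<'E'
from h import *
s,c=cap('wrist','wrist5.png'); print(s['tool_pos'],s['width'],s['ee_rot'].T@s['force'])
E
```

```text
[ 0.50339838 -0.14707648  0.14204479] 0.019696328680467657 [-5.10446633  8.28848428 -3.9438103 ]
```

View pics/wrist5.png

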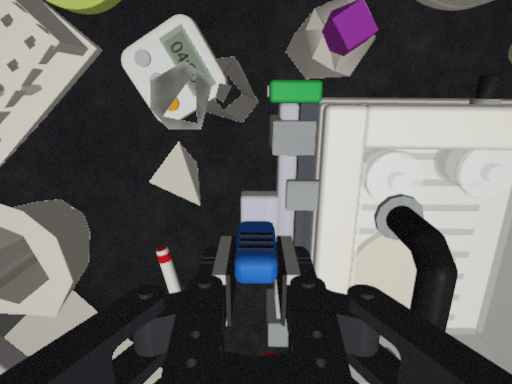

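The slide bar appears to touch the green block at (290,102), and the force is 8 N. I'll push a little further to confirm.

Emit:
step_arm --pt "0 0 0 0 -0.1 0 230" --pt "0 0 0 0 -0.1 0 230" --pt "0 0 0 0 -0.05 0 230" --pt "0 0 0 0 0 0 230" --pt "0 0 0 0 0 0 230"

```text
time_s: 10.6
tool_pos: [0.5036, -0.1467, 0.1419]
ee_rot: [[0.776, -0.631, -0.014], [-0.631, -0.776, -0.011], [-0.004, 0.018, -1.0]]
force: [-18.8, -14.8, 8.2]
width: 0.0193
```

```bash
python3 - <<'E'
from h import *
s,c=cap('wrist','wrist6.png'); print(s['tool_pos'],s['width'],s['ee_rot'].T@s['force'])
I=c['image'][40:280,200:360]; cv2.imwrite('pics/z6.png',cv2.cvtColor(cv2.resize(I,None,fx=2.5,fy=2.5,interpolation=cv2.INTER_CUBIC),cv2.COLOR_RGB2BGR))
E
```

```text
[ 0.5035809  -0.14669421  0.14194008] 0.019265772354242594 [-5.22922047 23.49948923 -7.7231281 ]
```

View pics/z6.png

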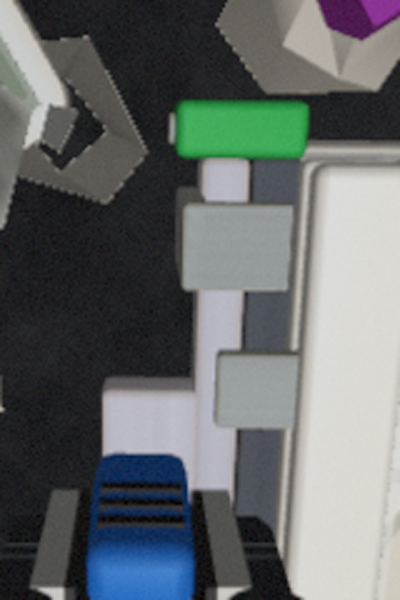

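It's a hard stop: the force rose to 23 N with no travel, and the hooks are clear of the lugs. I'll relax the push, release, rise, and move over the handle.

Emit:
step_arm --pt "0 0 0 0 0.12 0 230" --pt "0 0 0 0 0.06 0 230" --pt "0 0 0 0 0 0 120" --pt "0 0 0 0 0 0 120" --pt "0 0 0 0 0 0 120" --pt "0 0 0 0 0 -0.5 120" --pt "0 0 0 0 0 -1 120" --pt "0 0 0 0 0 -1 120" --pt "0 0 0 0 0 -0.8 120" --pt "0 0 0 1 0.4 0 120" --pt "0 0 0 1 0.4 0 120" --pt "0 0 0 0.8 0.4 0 120"

```text
time_s: 11.65
tool_pos: [0.5445, -0.2129, 0.2257]
ee_rot: [[0.774, -0.634, 0.005], [-0.634, -0.774, -0.002], [0.005, -0.001, -1.0]]
force: [0.2, 0.2, -0.2]
width: 0.0454
```

Emit:
step_arm --pt "0 0 0 0 0 0 120" --pt "0 0 0 0 0 0 120"

```text
time_s: 11.82
tool_pos: [0.543, -0.2125, 0.2242]
ee_rot: [[0.772, -0.635, 0.002], [-0.635, -0.772, -0.0], [0.001, -0.001, -1.0]]
force: [0.3, 1.0, 0.5]
width: 0.0451
```

```bash
python3 - <<'E'
from h import *
s,c=cap('wrist','wrist7.png'); print(s['tool_pos'],s['width'],s['ee_rot'].T@s['force'],s['ee_rot'])
for l in ['slide_tab','lid_handle','lid_hinge']:
    r=arm.tip_of(l,'wrist'); print(l,[np.round(toW(d['centre'],'wrist',s,c),4).tolist() for d in r[:2]])
s,c=cap('top','top7.png')
for l in ['slide_tab','lid_handle','green_stop']:
    r=arm.tip_of(l,'top'); print(l,[np.round(toW(d['centre'],'top',s,c),4).tolist() for d in r[:2]])
E
```

```text
[ 0.54300766 -0.21250815  0.22419609] 0.04512201059331357 [-0.372579   -0.99909498 -0.51153375] [[ 7.72121396e-01 -6.35473021e-01  1.60892782e-03]
 [-6.35473302e-01 -7.72122740e-01 -3.95578413e-04]
 [ 1.49366916e-03 -7.16996117e-04 -9.99998627e-01]]
slide_tab [[0.4984, -0.1472, 0.1345]]
lid_handle [[0.5381, -0.2184, 0.1695], [0.4304, -0.4734, 0.0057]]
lid_hinge [[0.6413, -0.3001, 0.1239]]
slide_tab []
lid_handle [[0.5392, -0.2087, 0.1713], [0.5684, -0.2517, 0.0019]]
green_stop []
```

View pics/wrist7.png

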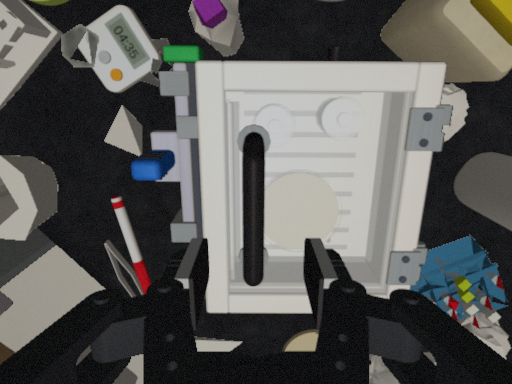

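The slide remains against the stop (bar end at ~(180,62)). The handle bar runs down column 254, centred between the fingers. Now I'll descend and grip.

Emit:
step_arm --pt "0 0 0 0 0.3 0.8 120" --pt "0 0 0 0 0 0.8 120" --pt "0 0 0 0 0 0.8 120" --pt "0 0 0 0 0 0.55 120" --pt "0 0 0 0 0 0 120" --pt "0 0 0 0 0 0 255" --pt "0 0 0 0 0 0 255" --pt "0 0 0 0 0 0 255" --pt "0 0 0 0 0 0 255" --pt "0 0 0 0 0 0 255" --pt "0 0 0 0 0 0 255" --squeeze 90

```text
time_s: 13.13
tool_pos: [0.5374, -0.2173, 0.1516]
ee_rot: [[0.773, -0.635, 0.001], [-0.635, -0.773, 0.0], [0.0, -0.001, -1.0]]
force: [-3.4, 3.7, 6.5]
width: 0.0114
```

```bash
python3 - <<'E'
from h import *
s,c=cap('wrist','wrist8.png'); print(s['time_s'],s['q'],s['tool_pos'],s['width'],s['ee_rot'].T@s['force'],s['ee_rot'])
E
```

```text
13.1333 [-2.63389753e+01  1.77383923e+01  1.03516454e+02  3.84244614e-02
  5.87267120e+01  1.30564646e+01] [ 0.53736763 -0.21729657  0.15163375] 0.011389008903500069 [-4.95346235 -0.73165918 -6.54919606] [[ 7.72563097e-01 -6.34937766e-01  5.42855054e-04]
 [-6.34937971e-01 -7.72563030e-01  3.70834774e-04]
 [ 1.83932742e-04 -6.31172548e-04 -9.99999784e-01]]
```

View pics/wrist8.png

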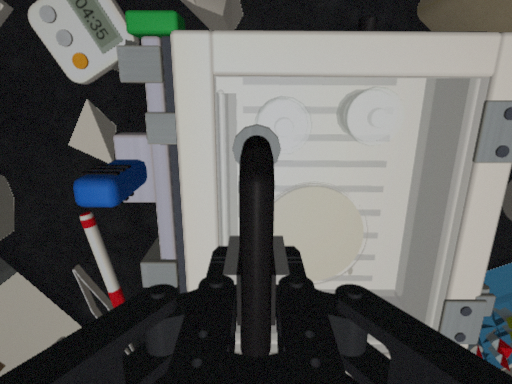

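The bar is firmly held at its centre and the slide is still at the stop. I'll lift along the hinge arc, slowly, in small steps.

Emit:
step_arm --pt "0 -0.11 0 0.012 0 -0.055 255" --pt "0 -0.11 0 0.012 0 -0.055 255" --pt "0 -0.11 0 0.012 0 -0.055 255" --pt "0 -0.11 0 0.012 0 -0.055 255" --pt "0 -0.11 0 0.012 0 -0.055 255" --pt "0 -0.11 0 0.012 0 -0.055 255"

```text
time_s: 13.68
tool_pos: [0.5385, -0.2183, 0.1583]
ee_rot: [[0.771, -0.635, -0.047], [-0.634, -0.773, 0.039], [-0.061, -0.0, -0.998]]
force: [-2.2, 4.6, -0.1]
width: 0.0117
```

The TCP is up 6.7 mm with little force left, so the gasket seems to have let go, or the grip has slipped. I'll continue to ~0.17 rad and look.

Emit:
step_arm --pt "0 -0.11 0 0.012 0 -0.055 255" --pt "0 -0.11 0 0.012 0 -0.055 255" --pt "0 -0.11 0 0.012 0 -0.055 255" --pt "0 -0.11 0 0.012 0 -0.055 255" --pt "0 0 0 0 0 0 255"

```text
time_s: 14.1
tool_pos: [0.5403, -0.2198, 0.1651]
ee_rot: [[0.769, -0.635, -0.075], [-0.632, -0.773, 0.062], [-0.097, -0.001, -0.995]]
force: [-2.2, 6.1, 2.0]
width: 0.0112
```

```bash
python3 - <<'E'
from h import *
s,c=cap('wrist','wrist9.png'); print(s['time_s'],s['tool_pos'],s['width'],s['ee_rot'].T@s['force'])
s,c=cap('side','side9.png')
for l in ['lid_handle','lid_hinge']:
    r=arm.tip_of(l,'side'); print(l,[np.round(toW(d['centre'],'side',s,c),4).tolist() for d in r[:2]])
I=c['image'][130:270,190:370]; cv2.imwrite('pics/z9.png',cv2.cvtColor(cv2.resize(I,None,fx=4,fy=4,interpolation=cv2.INTER_CUBIC),cv2.COLOR_RGB2BGR))
E
```

```text
14.1 [ 0.54026418 -0.21975591  0.16513906] 0.01120619879437645 [-5.70388943 -3.31682599 -1.46515486]
lid_handle [[0.5406, -0.2217, 0.1789]]
lid_hinge [[0.6398, -0.2994, 0.1216]]
```

View pics/wrist9.png

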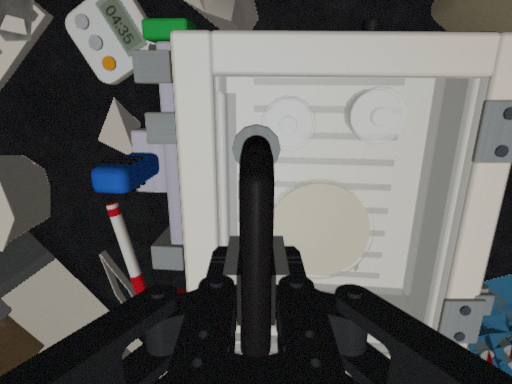

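View pics/z9.png

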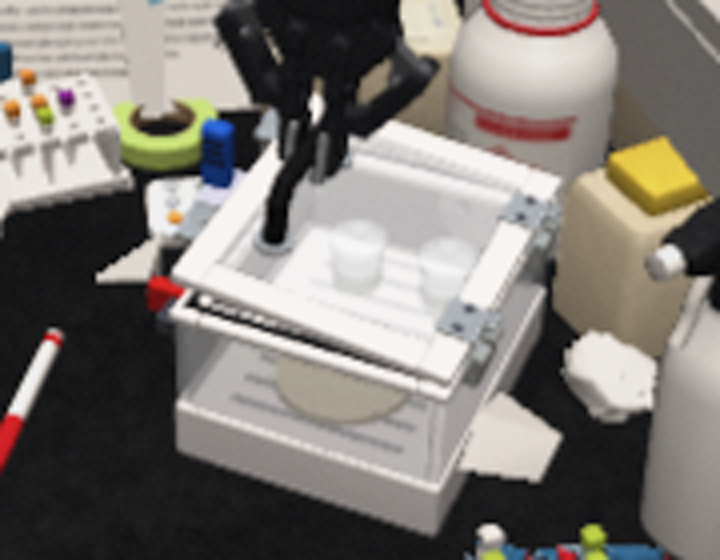

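The lid is ajar, with a visible wedge gap from (180,290) to (440,380), and it moves with the gripper. Its angle is about 0.10 rad, so I'll raise it to about 0.17.

Emit:
step_arm --pt "0 -0.11 0 0.012 0 -0.055 255" --pt "0 -0.11 0 0.012 0 -0.055 255" --pt "0 -0.11 0 0.012 0 -0.055 255" --pt "0 -0.11 0 0.012 0 -0.055 255" --pt "0 -0.11 0 0.012 0 -0.055 255" --pt "0 -0.11 0 0.012 0 -0.055 255" --pt "0 -0.11 0 0.012 0 -0.055 255" --pt "0 0 0 0 0 0 255" --pt "0 0 0 0 0 0 255" --pt "0 0 0 0 0 0 255" --pt "0 0 0 0 0 0 255" --pt "0 0 0 0 0 0 255"

```text
time_s: 15.3
tool_pos: [0.5428, -0.2219, 0.174]
ee_rot: [[0.762, -0.635, -0.126], [-0.626, -0.773, 0.104], [-0.163, -0.001, -0.987]]
force: [-2.3, 5.3, -0.2]
width: 0.0109
```

```bash
python3 - <<'E'
from h import *
s,c=cap('wrist','wrist10.png'); print(s['time_s'],s['tool_pos'],s['width'],s['ee_rot'].T@s['force'],s['ee_rot'][2,0],s['joint_velocities'])
for l in ['slide_tab','green_stop']:
    r=arm.tip_of(l,'wrist'); print(l,[np.round(toW(d['centre'],'wrist',s,c),4).tolist() for d in r[:2]])
s,c=cap('side','side10.png')
for n in ['side','top']:
  if n=='top': s,c=cap('top','top10.png')
  for l in ['timer_mid','tape_mid','forceps_mid','petri_mid','marker_mid','slide_tab','lid_handle']:
    r=arm.tip_of(l,n); print(n,l,[(np.round(toW(d['centre'],n,s,c),3).tolist(),round(d['score'],2)) for d in r[:1]])
  if n=='side':
    I=c['image'][130:270,170:350]; cv2.imwrite('pics/z10.png',cv2.cvtColor(cv2.resize(I,None,fx=4,fy=4,interpolation=cv2.INTER_CUBIC),cv2.COLOR_RGB2BGR))
E
```

```text
15.3 [ 0.54278077 -0.22185337  0.17398813] 0.010943536772932756 [-5.06423899 -2.61951302  1.04900198] -0.1632079388923534 [ 0.00913002 -0.0702304   0.09727545  0.05856207 -0.01559005 -0.02045107]
slide_tab [[0.4976, -0.147, 0.1337], [0.5436, -0.2262, 0.191]]
green_stop [[0.565, -0.1034, 0.104]]
side timer_mid [([0.508, -0.037, 0.008], 0.63)]
side tape_mid [([0.51, 0.063, 0.005], 0.79)]
side forceps_mid [([0.321, -0.236, 0.004], 0.54)]
side petri_mid [([0.43, -0.474, 0.011], 0.96)]
side marker_mid [([0.358, -0.202, 0.001], 0.58)]
side slide_tab [([0.501, -0.153, 0.134], 0.55)]
side lid_handle [([0.545, -0.223, 0.19], 0.76)]
top timer_mid []
top tape_mid []
top forceps_mid [([0.322, -0.236, 0.002], 0.57)]
top petri_mid []
top marker_mid [([0.36, -0.202, 0.005], 0.51)]
top slide_tab []
top lid_handle []
```

View pics/wrist10.png

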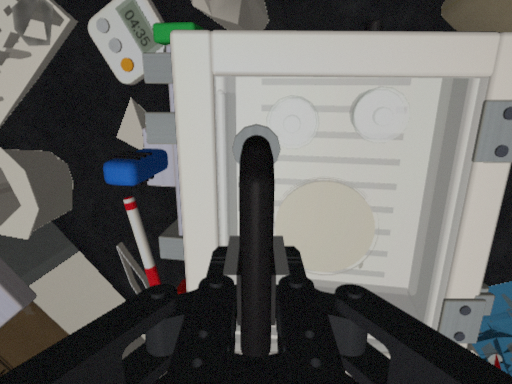

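View pics/z10.png

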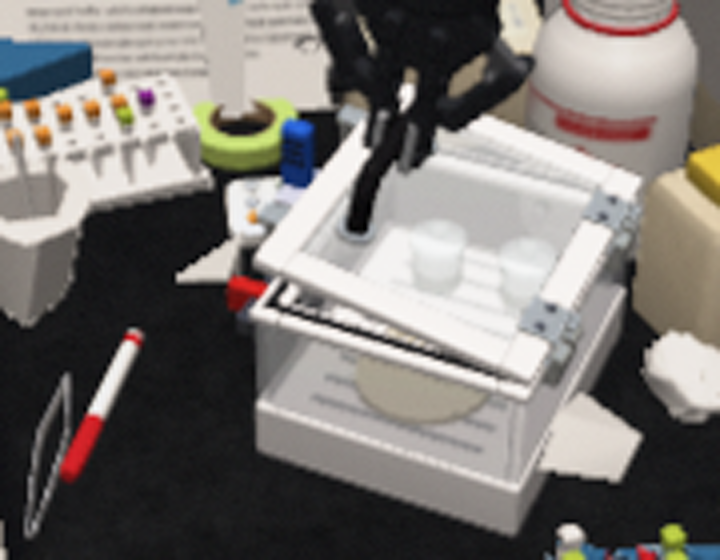

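The lid is held at ~0.165 rad (about 29 mm at the front edge). The slide is at the stop, the bystanders haven't moved, and the arm is still.

```bash
python3 - <<'E'
from h import *
print(arm.sign_off()); s=arm.get_state(); print(s['time_s'],s['tool_pos'],s['width'])
E
```

```text
the job is handed in; nothing more can be done
None
the job is handed in; nothing more can be done
```

I handed the job in at about 15.5 s of the 40 s allowed, with the lid held ajar in the gripper. `sign_off` gives no verdict, so I don't know the official result.

- **Slide:** I gripped the blue tab and slid it about 27 mm, until the force rose to 23 N with no further travel. That is less than the 30 mm in the description. I take it the slide started a few millimetres along, but I didn't measure that. The pictures show the slide bar against the green stop and the hooks clear of the lugs, at the time and after the lift.
- **Lid:** I took the black handle across its bar with a 90 N grip setting and lifted in about 1.4 mm steps along the hinge arc. I saw no jump when the gasket let go. The last reading had the lid at about 0.165 rad, so the front edge is roughly 29 mm up. That angle comes from the tool's tilt and the 22 mm the hand rose.
- **Grip:** The handle stayed in the same place between the pads in all the wrist pictures, so it did not slip. The last finger opening read 10.9 mm against a 14 mm bar, which I put down to pad compression.
- **Loose things:** The side camera put all five within about 4 mm of where they started. In the last top picture the network found only the forceps and marker, so the other three were checked from the side only.

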